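# Centre the figurine on its display plinth

## Robot

A 7-joint arm with a two-finger parallel gripper is mounted at the origin on a cart in front of the work surface, level with it; the furniture and walls round the work are solid. World frame = base frame: x ahead of the robot, y to its left, z up, the work surface at z = 0. Lengths are in m, angles in rad, forces in N, time in s.
With the tool pointing down it reaches from about 0.425 to 0.925 m from the base axis. Payload 6.8 kg.
Tool frame: the origin (TCP) lies where the fingers leave the gripper's body, on its centre line; the fingertips stand 73 mm ahead of it and the grasp point (between the pads) lies 54 mm ahead of it; z points along the fingers, y is the direction in which the jaws open and shut (so a half turn about z gives the same grasp; the last joint's range is limited). The gripper opens to 85 mm and grips with 20 to 120 N. Pads are 22 mm wide; open, the fingers measure 114 mm over their backs; the gripper's body (76 mm by 85 mm) begins 54 mm behind the grasp point. The pads swing forward as they close: fully open they stand 13 mm farther back than shut.
Start: joints at [1.117, 0.477, 0.022, 1.555, -0.011, 1.109, -0.083], TCP at [0.229, -0.635, 0.304] pointing down, gripper open.
Joint ranges: [-2.96, 2.96], [-0.34, 2.1], [-1.41, 1.46], [0.24, 2.44], [-1.37, 4.51], [0.17, 1.92], [-2.96, 2.96]. Speed limits (rad/s): [2.39, 2.39, 3.14, 3.14, 3.14, 3.14, 3.14].

## Interface

Orientations are given as a rotation vector (axis times angle).
In Python, from bench import r gives the robot as it stands.
- The arm moves only by the shell command python3 -m handwheel 'ROWS' [FORCE]. ROWS is JSON, a list that holds one entry, the list of rows, each a list of 7 numbers: the shift along the world's x, y, z in m, then the turn, a rotation vector about the world's x, y, z in rad, then the finger opening in m, from 0 to 0.0854. A call has 1 to 10 rows; each row shifts and turns the commanded pose from where the row before left it; what a row does not reach is not made up. A row lasts 1/12 s, in which the tool goes at most 41.7 mm and 7.16 degrees, less where a joint would pass 70% of its speed; a pose out of reach is approached as far as the arm can. A call is refused whole if a number of a shift passes 0.0417 or a number of a turn 0.125, either way. A call with a gripper value outside its range is refused whole. The fingers move at their own pace and stop on an object; FORCE is the grip in N (left out, the last holds). Time passes only in rows, so rows that do not move let the fingers close. It gives the time, the measured TCP pose, the force and the opening at its end, in the units of the state.
- r.get_obs(): the state, without advancing time (a new reading comes with each control period).
- r.grab_frame(name): name is "scene" or "top" or "wrist"; returns (picture, depth): 420x560x3 uint8, red, green, blue; 420x560 float32, m along the optical axis (not along the pixel's ray), 0 where there is no reading.
- r.get_calibration(name): a dict with "vertical_fov" (degrees; the focal length in pixels is half the picture's height over the tangent of half this angle, whatever the lens; pixels are square), "cx", "cy" (the principal point, pixels), "R" (3x3) and "t" (3): a world point X has camera coordinates R X + t; the wrist camera has in their place "T_tool_cam" (4x4, takes a point from camera to tool coordinates, whose origin is the TCP and whose axes are the flange's). Camera axes: x right, y down, z forward; pixel columns grow to the right and rows downward; lengths in m; the calibration is good to about 2 mm. A picture is of the moment at which its call begins: read the wrist's pose just before it. get_calibration takes no time and is no camera call.
- r.hand_in(): hands the job in, once; it reports no verdict.
Trained networks look in the newest picture that a camera, given by its name, has taken for a name from the list of things; names that differ only in an ending like _2 or _b are one class to them, and where a whole thing is asked for, a point or a joint stands for the part that bears it (a point fixed in the world has none). Each returns a list of dicts, best first, with "p" (0 to 1); they miss things now and then, are a little off and sometimes report something else, mostly with a low value. They report only what shows in the picture. A call takes as long as a camera call. They do not tell look-alikes from the thing itself.
- r.masks_of(label, camera): "pixels" (420x560 bool, what is visible of it) and "at" ([column, row] in pixels, amid what is visible of it).
The state is a dict: "clock": time; "joints": joint angles; "qvel": joint speeds; "tau": joint torques, N m; "tcp_pos": TCP position; "orientation": TCP orientation; "contact_force": force on the tool from outside, world axes, zero at the start; "moment": the same for the moment, N m; "grip_width": finger opening in m.
Only numpy, scipy, OpenCV 4.12 (cv2) and the standard library are available. Lean on these libraries where they do the work, as an engineer would, in place of code of your own. Each camera call takes 0.05 s, during which the arm holds its last target.

## Task

The little wooden figurine stands off-centre on its round display plinth. Nudge it with light taps of the fingertips, without gripping, lifting or toppling it, until it stands upright in the middle of the plinth with its foot wholly inside the thin ring inlaid in the plinth's top. Leave the ribbon spool, the balm tin and the soap where they are.

Things in the scene. Friction and masses are not known exactly. Their poses are not given: they have to be found in the camera images.
- figurine: Loose turned figurine of pale wood, 44 mm tall, about 60 g, top-heavy. Its foot, the widest part, is a flat disc 26 mm across and 5 mm thick; above it a narrow waist (16 mm), a body 21 mm across and a ball head 16 mm across. Origin: centre of the foot's underside; z along the figurine, up. Pushed at its foot or waist it slides upright on the plinth; pushed at the body or head it may tip over; wider parts of a gripper above the fingertips must stay clear of the head.
- plinth_top (a point): Centre of the flat top face of the dark wooden plinth, which is round, 45 mm high, 76 mm across at the top (84 mm at its base), and fixed to the counter. A thin brass ring, 38 mm inside and 42 mm outside diameter, is inlaid flush round this point. The figurine starts some 15 to 26 mm away from this point, in any direction.
- ribbon_spool: Loose spool of ribbon lying flat on the counter behind the plinth, 59 mm across, 26 mm high. Origin: centre of its underside. Leave alone.
- balm_tin: Loose round white balm tin on the counter in front of the plinth, on the robot's side, 50 mm across, 21 mm high. Origin: centre of its underside. Leave alone.
- soap: Loose wrapped bar of soap on the counter behind the plinth, 53 x 78 mm (x, y), 28 mm high. Origin: centre of its underside. Leave alone.
There are look-alikes about, which are no part of the job. What is shaped like the part that bears plinth_top but pink or purple is not meant. Of the things shaped like the figurine, the wood one is meant.

How it is judged:
By the outcome, as a careful person would: the job done as asked, in the order asked, and still so for the second after the job is handed in, with the robot touching nothing.
It also fails if it takes over 48 s, if anything falls off the work surface, if the arm or the gripper's body presses on something with over 40 N, if the wrist force passes 120 N, or if a joint passes its speed limit or range.

## Working session

There is one attempt and no reset: what is moved stays moved. The work goes in short steps, Python scripts to look and compute and a shell command to move; the robot and the scene stay as the last step left them, time stands still between calls to the robot, and variables do not carry over. Pictures are saved under pics/ and viewed, and the job is handed in when it is done.

```bash
ls; mkdir -p pics
python3 - <<'E'
from bench import r
import cv2, numpy as np
o=r.get_obs();print({k:np.round(v,3).tolist() for k,v in o.items()})
for n in("scene","top"):
    p,d=r.grab_frame(n);cv2.imwrite(f"pics/{n}0.png",p[:,:,::-1]);c=r.get_calibration(n);print(n,{k:np.round(v,4).tolist() for k,v in c.items()})
    for l in("figurine","plinth_top"):
        for m in r.masks_of(l,n): print(n,l,round(m["p"],2),m["at"],m["pixels"].sum())
print(r.get_calibration("wrist"))
E
```

```text
pics
{'clock': 0.0, 'joints': [1.117, 0.478, 0.022, 1.556, -0.011, 1.109, -0.083], 'qvel': [0.001, -0.001, 0.0, -0.001, 0.001, -0.001, -0.0], 'tau': [-0.0, -59.646, 1.608, -28.12, 0.012, 0.009, 0.0], 'tcp_pos': [0.229, -0.635, 0.303], 'orientation': [-3.093, -0.54, 0.001], 'contact_force': [0.358, -0.871, -0.525], 'moment': [0.0, 0.011, 0.006], 'grip_width': 0.085}
scene {'vertical_fov': 42.0101, 'cx': 277.8818, 'cy': 217.3733, 'R': [[0.4737, -0.8805, 0.0181], [-0.621, -0.3485, -0.702], [0.6245, 0.3213, -0.7119]], 't': [-0.039, 0.4428, 0.5039]}
scene figurine 0.77 [246.5, 248.7] 310
scene figurine 0.55 [293.3, 191.1] 299
scene plinth_top 0.7 [224.7, 191.3] 1969
scene plinth_top 0.66 [293.7, 203.6] 1636
scene plinth_top 0.33 [218.0, 291.4] 974
top {'vertical_fov': 51.7286, 'cx': 282.852, 'cy': 204.9092, 'R': [[-0.0112, -0.9999, -0.0106], [-0.9959, 0.0121, -0.0898], [0.0899, 0.0095, -0.9959]], 't': [0.2374, 0.5378, 0.8522]}
top figurine 0.68 [269.2, 243.3] 127
top plinth_top 0.84 [276.2, 174.2] 1085
top plinth_top 0.75 [340.7, 186.7] 1344
{'vertical_fov': 60.71448006732356, 'cx': 274.1473960455216, 'cy': 207.16995541573834, 'T_tool_cam': array([[ 7.17592999e-04, -9.46587084e-01, -3.22447480e-01,
         8.25936704e-02],
       [ 9.99999703e-01,  7.69912419e-04, -3.47230659e-05,
        -5.81544899e-04],
       [ 2.81124725e-04, -3.22447359e-01,  9.46587355e-01,
        -6.90778089e-02],
       [ 0.00000000e+00,  0.00000000e+00,  0.00000000e+00,
         1.00000000e+00]])}
```

View pics/scene0.png

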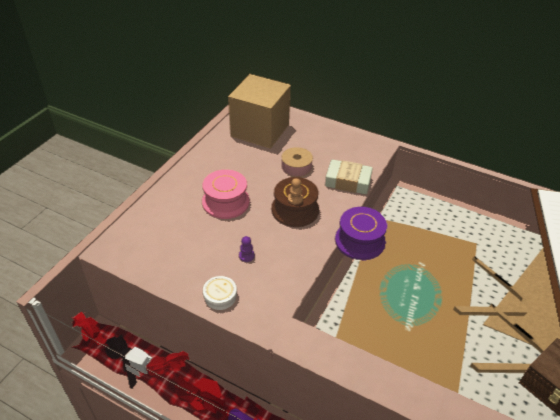

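View pics/top0.png

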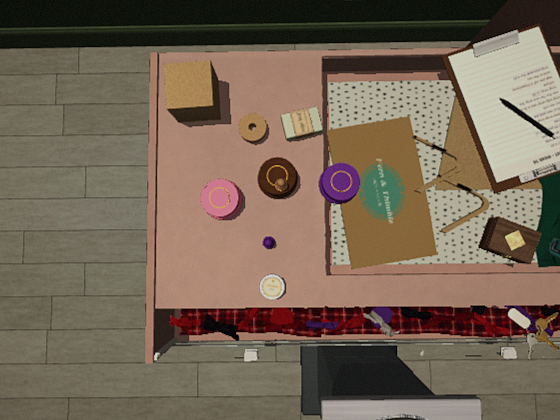

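Run:
```python
import cv2
a=cv2.imread('pics/scene0.png')[130:330,170:340];cv2.imwrite('pics/crs.png',cv2.resize(a,None,fx=3,fy=3,interpolation=3)[:600])
a=cv2.imread('pics/top0.png')[120:270,220:400];cv2.imwrite('pics/crt.png',cv2.resize(a,None,fx=4,fy=4,interpolation=3))
```

```text
(no output)
```

View pics/crs.png

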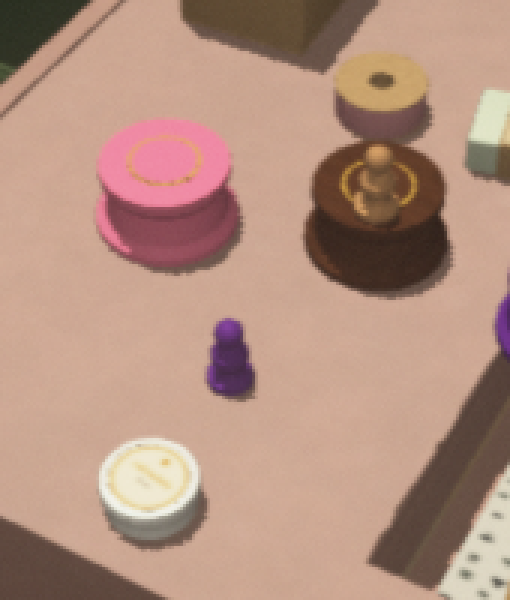

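View pics/crt.png

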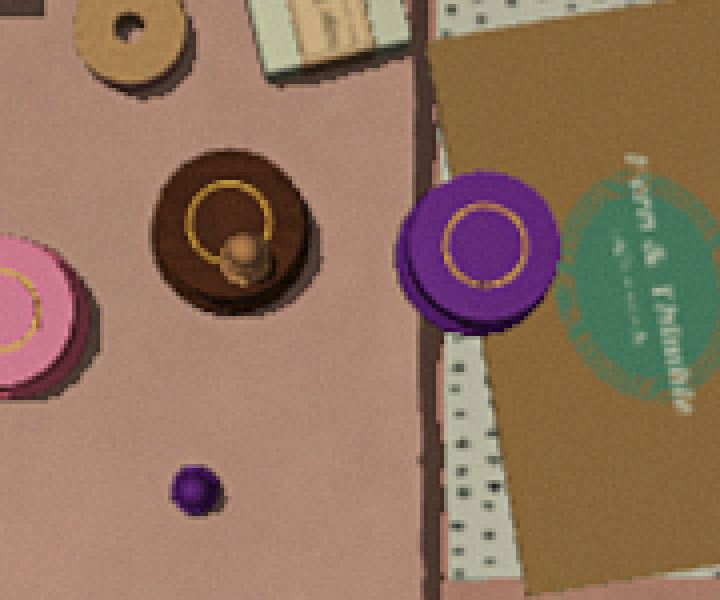

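Candidate figurines: the purple one at scene (246,248) and the wood one at scene (296,195). Candidate plinths: pink (225,191), brown (295,202) and purple (361,232). I choose the wood figurine on the brown plinth; the crops confirm both. Next I measure the ring and foot on the plane z=0.045.

```bash
cat > h.py <<'E'
from bench import r
import cv2, numpy as np
from scipy.spatial.transform import Rotation as Ro
from scipy.optimize import least_squares
def cam(n,obs=None):
    c=r.get_calibration(n);f=210/np.tan(np.radians(c["vertical_fov"]/2))
    if n=="wrist":
        T=np.array(c["T_tool_cam"]);Rt=Ro.from_rotvec(obs["orientation"]).as_matrix()
        Rw=Rt@T[:3,:3];tw=Rt@T[:3,3]+obs["tcp_pos"]
        R=Rw.T;t=-R@tw
    else: R=np.array(c["R"]);t=np.array(c["t"])
    return R,t,f,c["cx"],c["cy"]
def plane(C,u,v,z):
    R,t,f,cx,cy=C;u=np.asarray(u,float);v=np.asarray(v,float)
    d=np.stack([(u-cx)/f,(v-cy)/f,np.ones_like(u)],-1)@R
    o=-R.T@t
    return o+d*((z-o[2])/d[...,2])[...,None]
def proj(C,X):
    R,t,f,cx,cy=C;p=np.asarray(X)@R.T+t
    return np.stack([f*p[...,0]/p[...,2]+cx,f*p[...,1]/p[...,2]+cy],-1)
def points(C,d):
    R,t,f,cx,cy=C;v,u=np.mgrid[:420,:560]
    P=np.stack([(u-cx)/f*d,(v-cy)/f*d,d],-1)-t
    return P@R
def ringfit(C,p,win,z=.045):
    hsv=cv2.cvtColor(p,cv2.COLOR_RGB2HSV)
    u0,v0,u1,v1=win
    m=(hsv[...,0]>14)&(hsv[...,0]<32)&(hsv[...,1]>110)&(hsv[...,2]>100)
    k=np.zeros_like(m);k[v0:v1,u0:u1]=1;v,u=np.nonzero(m&k)
    P=plane(C,u,v,z)[:,:2]
    c=least_squares(lambda c:np.hypot(*(P-c).T)-.020,P.mean(0),loss="soft_l1",f_scale=.001)
    return c.x,len(u),np.abs(c.fun).mean()
E
python3 - <<'E'
from h import *
for n,win in(("top",(258,155,300,200)),("scene",(272,175,322,215))):
    p,d=r.grab_frame(n);C=cam(n)
    print(n,ringfit(C,p,win))
    P=points(C,d);u0,v0,u1,v1=win
    Q=P[v0-15:v1+10,u0:u1].reshape(-1,3);cc=ringfit(C,p,win)[0]
    Q=Q[np.hypot(*(Q[:,:2]-cc).T)<.045]
    for a,b in((.03,.042),(.042,.049),(.055,.065),(.065,.08),(.08,.095)):
        q=Q[(Q[:,2]>a)&(Q[:,2]<b)];print(a,b,len(q),q.mean(0).round(4),q.min(0).round(3),q.max(0).round(3))
    for l in ("ribbon_spool","balm_tin","soap"):
        for m in r.masks_of(l,n)[:1]:
            q=P[m["pixels"]];print(l,m["p"],m["at"],np.median(q,0).round(3))
E
```

```text
top (array([0.59842743, 0.24244161]), 121, np.float64(0.002027587701775836))
0.03 0.042 51 [0.5955 0.2454 0.0413] [0.561 0.208 0.039] [0.636 0.276 0.042]
0.042 0.049 941 [0.6012 0.2438 0.0448] [0.563 0.206 0.042] [0.636 0.28  0.049]
0.055 0.065 1 [0.57   0.2358 0.0647] [0.57  0.236 0.065] [0.57  0.236 0.065]
0.065 0.08 32 [0.5759 0.2347 0.0698] [0.57  0.226 0.066] [0.587 0.245 0.074]
0.08 0.095 55 [0.5795 0.2347 0.0867] [0.573 0.228 0.08 ] [0.587 0.241 0.091]
ribbon_spool 0.77 [250.6, 128.1] [0.705 0.295 0.024]
balm_tin 0.58 [272.3, 285.8] [0.378 0.257 0.02 ]
soap 0.63 [297.0, 122.8] [0.709 0.192 0.027]
scene (array([0.59905232, 0.24423663]), 160, np.float64(0.003580462706287699))
0.03 0.042 137 [0.5698 0.2328 0.0375] [0.558 0.206 0.03 ] [0.627 0.277 0.042]
0.042 0.049 827 [0.594  0.2423 0.0447] [0.558 0.206 0.042] [0.635 0.281 0.049]
0.055 0.065 30 [0.571  0.2334 0.0597] [0.568 0.226 0.055] [0.576 0.241 0.065]
0.065 0.08 98 [0.5731 0.2337 0.0711] [0.567 0.225 0.065] [0.585 0.244 0.08 ]
0.08 0.095 67 [0.5753 0.2347 0.0857] [0.569 0.229 0.081] [0.584 0.244 0.091]
ribbon_spool 0.83 [293.7, 164.3] [0.692 0.29  0.023]
balm_tin 0.6 [218.7, 291.2] [0.37  0.254 0.021]
soap 0.79 [346.1, 176.7] [0.696 0.191 0.026]
```

```bash
python3 -m handwheel '[[[0.03,0.035,0,0,0,0,0.014],[0.03,0.035,0,0,0,0,0.014],[0.03,0.035,0,0,0,0,0.014],[0.03,0.035,0,0,0,0,0.014],[0.03,0.035,0,0,0,0,0.014],[0.03,0.035,0,0,0,0,0.014],[0.03,0.035,0,0,0,0,0.014],[0.025,0.04,0,0,0,0,0.014],[0.02,0.04,0,0,0,0,0.014],[0.015,0.04,0,0,0,0,0.014]]]' 20; python3 -m handwheel '[[[0.01,0.041,0,0,0,0,0.014],[0.01,0.041,0,0,0,0,0.014],[0.01,0.041,0,0,0,0,0.014],[0,0.041,0,0,0,0,0.014],[0,0.041,0,0,0,0,0.014],[0,0.041,-0.01,0,0,0,0.014],[0,0.041,-0.02,0,0,0,0.014],[0,0.041,-0.03,0,0,0,0.014],[0,0.041,-0.03,0,0,0,0.014],[0,0.03,-0.03,0,0,0,0.014]]]'
```

```text
clock: 1.53
tcp_pos: [0.4754, -0.3002, 0.3042]
orientation: [3.094, 0.541, 0.002]
contact_force: [0.7, 0.4, 0.2]
grip_width: 0.0142
clock: 2.37
tcp_pos: [0.5041, 0.0786, 0.1974]
orientation: [-3.094, -0.542, -0.005]
contact_force: [1.3, -0.1, -0.5]
grip_width: 0.0142
```

```bash
python3 -m handwheel '[[[0.006,0.032,0,0,0,0,0.014],[0.006,0.032,0,0,0,0,0.014],[0.004,0.03,0,0,0,0,0.014],[0,0.02,0,0,0,0,0.014],[0,0,0,0,0,0,0.014]]]'
cat >> h.py <<'E'
def look(tag):
    o=r.get_obs();p,d=r.grab_frame("wrist");Cw=cam("wrist",o);cv2.imwrite(f"pics/w{tag}.png",p[:,:,::-1])
    ps,ds=r.grab_frame("scene");Cs=cam("scene");cv2.imwrite(f"pics/s{tag}.png",cv2.resize(ps[120:270,220:420,::-1],None,fx=4,fy=4,interpolation=3))
    return o,p,d,Cw,ps,ds,Cs
E
python3 - <<'E'
from h import *
o,p,d,Cw,ps,ds,Cs=look("1");print(o["tcp_pos"],o["orientation"])
P=points(Cw,d);ok=d>0
near=ok&(np.hypot(P[...,0]-.598,P[...,1]-.243)<.045)
for a,b in((.043,.047),(.06,.075),(.075,.092)):
    q=P[near&(P[...,2]>a)&(P[...,2]<b)];print(a,b,len(q),q.mean(0).round(4) if len(q) else'',q.min(0).round(3),q.max(0).round(3))
# finger points
T=(P-o["tcp_pos"])@Ro.from_rotvec(o["orientation"]).as_matrix()
f=ok&(np.abs(T[...,0])<.03)&(np.abs(T[...,1])<.06)&(T[...,2]<.09);q=T[f];print(len(q),q.min(0),q.max(0))
for z in np.arange(0,.09,.005):
    s=q[(q[:,2]>z)&(q[:,2]<z+.005)]
    if len(s): print(round(z,3),len(s),s.min(0).round(3),s.max(0).round(3))
Q=points(Cs,ds);T=(Q-o["tcp_pos"])@Ro.from_rotvec(o["orientation"]).as_matrix()
f=(ds>0)&(np.abs(T[...,0])<.03)&(np.abs(T[...,1])<.06)&(T[...,2]<.09)&(T[...,2]>0);q=T[f];print('scene',len(q))
for z in np.arange(0,.09,.005):
    s=q[(q[:,2]>z)&(q[:,2]<z+.005)]
    if len(s): print(round(z,3),len(s),s.min(0).round(3),s.max(0).round(3))
E
```

```text
clock: 2.78
tcp_pos: [0.5192, 0.1961, 0.1975]
orientation: [-3.089, -0.55, -0.003]
contact_force: [-0.6, 0.2, 0.8]
grip_width: 0.0139
[0.51921842 0.19610093 0.19754678] [-3.08935439e+00 -5.50267770e-01 -2.60928358e-03]
0.043 0.047 9279 [0.6015 0.2441 0.0439] [0.561 0.205 0.043] [0.635 0.28  0.047]
0.06 0.075 360 [0.5824 0.2329 0.0678] [0.569 0.225 0.063] [0.589 0.245 0.071]
0.075 0.092 807 [0.5795 0.2346 0.0855] [0.571 0.227 0.08 ] [0.587 0.243 0.089]
37673 [-0.01332873 -0.05958089 -0.01388486] [0.01828964 0.0585303  0.07425942]
0.0 4656 [-0.003 -0.054  0.   ] [0.018 0.055 0.005]
0.005 3218 [-0.01  -0.052  0.005] [0.018 0.05  0.01 ]
0.01 3260 [-0.013 -0.048  0.01 ] [0.015 0.048 0.015]
0.015 6289 [-0.013 -0.045  0.015] [0.014 0.045 0.02 ]
0.02 2572 [-0.012 -0.043  0.02 ] [0.014 0.041 0.025]
0.025 1832 [-0.012 -0.039  0.025] [0.014 0.038 0.03 ]
0.03 612 [-0.009 -0.029  0.03 ] [0.013 0.034 0.035]
0.035 936 [-0.012 -0.015  0.035] [0.011 0.02  0.04 ]
0.04 552 [-0.012 -0.021  0.04 ] [0.012 0.02  0.045]
0.045 575 [-0.006 -0.021  0.045] [0.011 0.02  0.05 ]
0.05 535 [-0.012 -0.021  0.05 ] [0.011 0.02  0.055]
0.055 454 [-0.012 -0.021  0.055] [0.011 0.02  0.06 ]
0.06 443 [-0.01  -0.021  0.06 ] [0.011 0.02  0.065]
0.065 251 [-0.01  -0.02   0.065] [0.011 0.019 0.07 ]
0.07 57 [-0.011 -0.012  0.07 ] [0.01  0.012 0.074]
scene 0
```

View pics/w1.png

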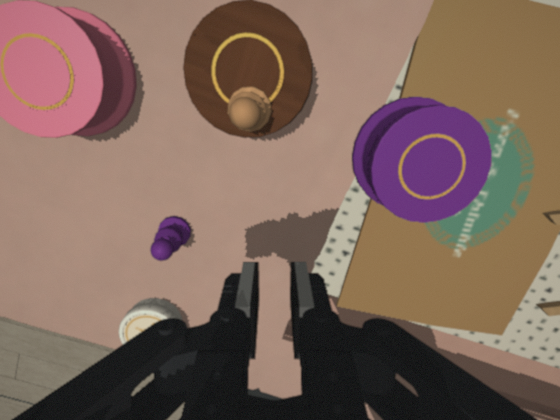

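View pics/s1.png

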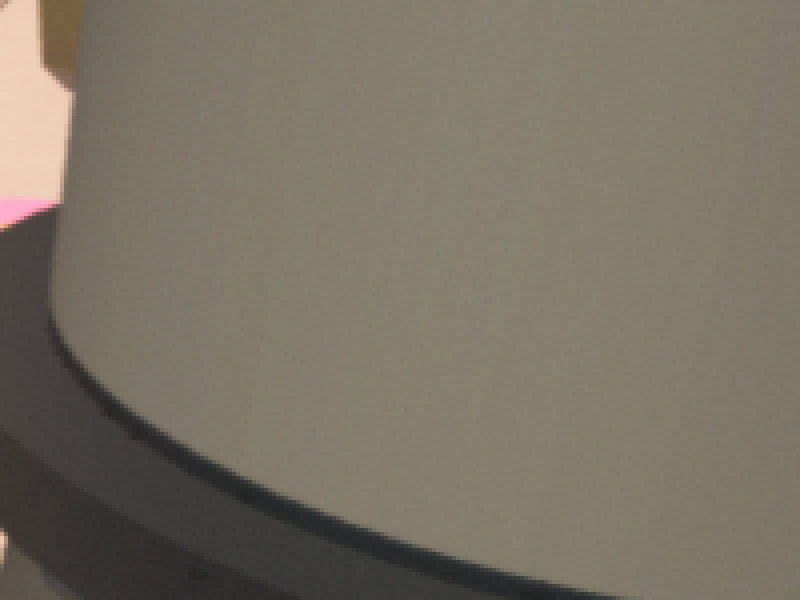

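```bash
cat >> h.py <<'E'
def fig(C,p,d):
    """head sphere fit (r 8) + ring"""
    P=points(C,d);c0=np.array([.598,.243])
    m=(d>0)&(np.hypot(P[...,0]-c0[0],P[...,1]-c0[1])<.05)&(P[...,2]>.075)&(P[...,2]<.095)
    q=P[m];s=least_squares(lambda c:np.linalg.norm(q-c,axis=1)-.008,np.r_[q[:,:2].mean(0),.08],loss="soft_l1",f_scale=.001)
    w=proj(C,np.array([[.598+a,.243+b,.045] for a in(-.025,.025) for b in(-.025,.025)]))
    lo=w.min(0).astype(int).clip(0);hi=w.max(0).astype(int)
    return s.x,ringfit(C,p,(*lo,*hi))
E
python3 - <<'E'
from h import *
o=r.get_obs();p,d=r.grab_frame("wrist");C=cam("wrist",o)
h,(c,n,e)=fig(C,p,d);print("head",h.round(4),"ring",c.round(4),n,e)
R=Ro.from_rotvec(o["orientation"]).as_matrix();D=c-h[:2]
print("delta",D,np.hypot(*D),np.degrees(np.arctan2(D[1],D[0])),"toolx",np.degrees(np.arctan2(R[1,0],R[0,0])),R[:,2],o["tcp_pos"])
u=D/np.hypot(*D);print("start tcp", h[:2]-u*.036,"end tcp",c-u*.022)
v=p.copy()
for rr,z,cc in((.019,.045,c),(.013,.05,h[:2])):
    t=np.linspace(0,6.28,60);X=np.c_[cc[0]+rr*np.cos(t),cc[1]+rr*np.sin(t),np.full(60,z)]
    cv2.polylines(v,[proj(C,X).round().astype(int)],1,(0,255,0))
cv2.imwrite("pics/ov1.png",cv2.resize(v[:150,170:350,::-1],None,fx=4,fy=4))
E
```

```text
head [0.5788 0.2349 0.0801] ring [0.5978 0.2431] 2083 0.0027949893060399485
delta [0.01902877 0.00816495] 0.020706528779437374 23.22341357755173 toolx 19.922174449643023 [-4.57698173e-05  1.11151231e-05 -9.99999999e-01] [0.51942769 0.19087347 0.19706246]
start tcp [0.54573433 0.22073587] end tcp [0.57762874 0.23442126]
```

View pics/ov1.png

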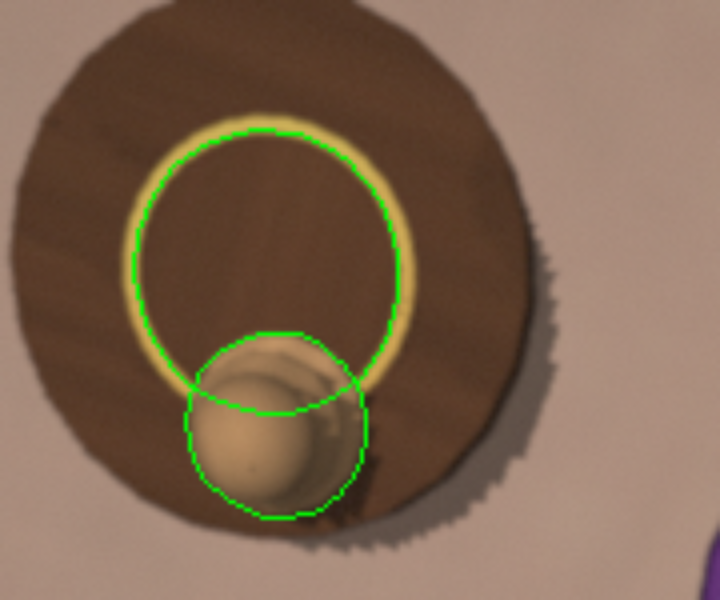

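The wrist overlay fits both ring and foot. Crop pixels: ring centre (268,270), foot (276,425). The figurine is 20.7 mm off, bearing 23°. I'll go behind it, then down.

```bash
python3 -m handwheel '[[[0.013,0.015,0,0,0,0.03,0.014],[0.013,0.015,0,0,0,0.028,0.014],[0,0,-0.025,0,0,0,0.014],[0,0,-0.025,0,0,0,0.014],[0,0,-0.02,0,0,0,0.014],[0,0,0,0,0,0,0.014],[0,0,0,0,0,0,0.014],[0,0,0,0,0,0,0.014]]]'
python3 - <<'E'
from h import *
o=r.get_obs();p,d=r.grab_frame("wrist");C=cam("wrist",o);cv2.imwrite("pics/w2.png",p[:,:,::-1])
o2=r.get_obs();print(o2["tcp_pos"])
h,(c,n,e)=fig(C,p,d);print("head",h.round(4),"ring",c.round(4),n,e)
R=Ro.from_rotvec(o["orientation"]).as_matrix()
P=points(C,d);m=(d>0)&(np.hypot(P[...,0]-.6,P[...,1]-.243)<.03)&(P[...,2]<.049);print("plinth z",np.median(P[m][:,2]))
T=(P-o["tcp_pos"])@R;f=(d>0)&(np.abs(T[...,0])<.012)&(np.abs(T[...,1])<.02)&(T[...,2]<.078)&(T[...,2]>.06);print("tip max",np.percentile(T[f][:,2],[50,95,99,100]))
print("foot in tool",R.T@(np.r_[h[:2],.045]-o["tcp_pos"]),"ring in tool",R.T@(np.r_[c,.045]-o["tcp_pos"]),o["tcp_pos"],np.degrees(np.arctan2(R[1,0],R[0,0])))
E
```

```text
clock: 3.6
tcp_pos: [0.5464, 0.2194, 0.1282]
orientation: [3.078, 0.628, 0.002]
contact_force: [0.4, -0.3, 0.4]
grip_width: 0.0139
[0.5465776  0.21977688 0.12866175]
head [0.5709 0.2311 0.0854] ring [0.5973 0.2428] 3905 0.003482861323557431
plinth z 0.0436963824416534
tip max [0.06430162 0.07098433 0.07311313 0.07387132]
foot in tool [ 0.02706901 -0.00125668  0.08326235] ring in tool [ 0.05596726 -0.00157982  0.08329807] [0.54636253 0.21937964 0.12822918] 23.05406446197139
```

View pics/w2.png

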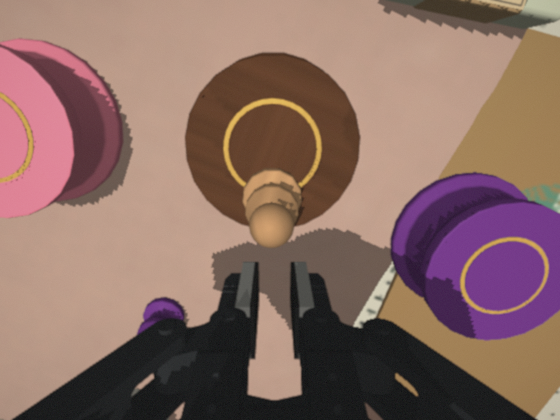

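```bash
python3 - <<'E'
s=open('h.py').read()
s=s.replace('def fig(C,p,d):','def fig(C,p,d,o):').replace('    q=P[m];s=least','    T=(P-o["tcp_pos"])@Ro.from_rotvec(o["orientation"]).as_matrix()\n    m&=(np.hypot(T[...,0]-.04,T[...,1])<.028)\n    q=P[m];s=least')
s+='''
def rep(tag):
    o=r.get_obs();p,d=r.grab_frame("wrist");C=cam("wrist",o)
    h,(c,n,e)=fig(C,p,d,o);R=Ro.from_rotvec(o["orientation"]).as_matrix()
    print("head",h.round(4),"ring",c.round(4),n,"ring-head",(c-h[:2]).round(4),"dist",np.hypot(*(c-h[:2])).round(4))
    print("foot in tool",(R.T@(np.r_[h[:2],.045]-o["tcp_pos"])).round(4),"ring in tool",(R.T@(np.r_[c,.045]-o["tcp_pos"])).round(4),"tcp",o["tcp_pos"].round(4),"F",o["contact_force"].round(1),o["clock"])
    v=p.copy()
    for rr,z,cc in((.019,.045,c),(.013,.05,h[:2])):
        t=np.linspace(0,6.28,60);X=np.c_[cc[0]+rr*np.cos(t),cc[1]+rr*np.sin(t),np.full(60,z)]
        cv2.polylines(v,[proj(C,X).round().astype(int)],1,(0,255,0))
    w=proj(C,np.r_[c,.045]).astype(int);a,b=max(w[1]-75,0),max(w[0]-100,0)
    cv2.imwrite(f"pics/{tag}.png",cv2.resize(np.hstack([v[a:a+200,b:b+200,::-1],p[a:a+200,b:b+200,::-1]]),None,fx=2,fy=2))
'''
open('h.py','w').write(s)
E
python3 -m handwheel '[[[0,0,-0.004,0,0,0,0.014],[0,0,-0.004,0,0,0,0.014],[0,0,0,0,0,0,0.014],[0,0,0,0,0,0,0.014],[0,0,0,0,0,0,0.014]]]'
python3 -c "
from h import *
rep('a3')"
```

```text
clock: 4.07
tcp_pos: [0.5456, 0.2201, 0.1192]
orientation: [3.078, 0.63, 0.0]
contact_force: [0.9, -0.5, -0.8]
grip_width: 0.0141
head [0.579  0.235  0.0801] ring [0.5974 0.2428] 4301 ring-head [0.0184 0.0078] dist 0.02
foot in tool [ 0.0365 -0.0005  0.0742] ring in tool [ 0.0565 -0.0005  0.0742] tcp [0.5456 0.2201 0.1192] F [ 0.9 -0.5 -0.8] 4.0667
```

View pics/a3.png

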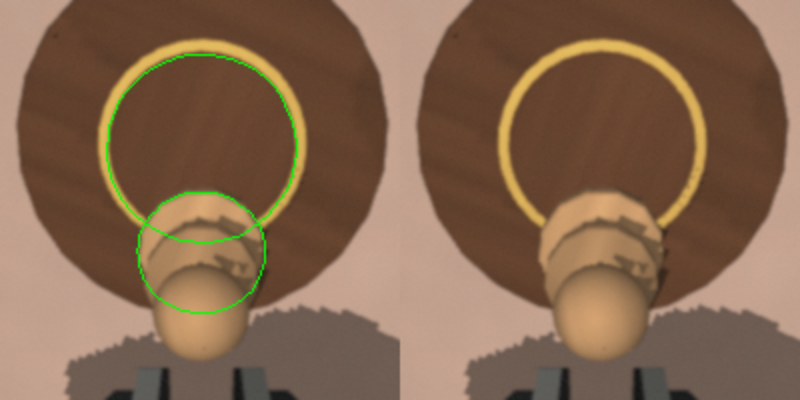

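```bash
python3 -m handwheel '[[[0,0,0.0015,0,0,0,0.014],[0,0,0,0,0,0,0.014]]]';python3 -m handwheel '[[[0,0,0,0,0,0,0.014]]]';python3 -m handwheel '[[[0.0037,0.0016,0,0,0,0,0.014],[0.0037,0.0015,0,0,0,0,0.014],[0,0,0,0,0,0,0.014],[0,0,0,0,0,0,0.014]]]';python3 -m handwheel '[[[0,0,0,0,0,0,0.014]]]'
python3 -c "
from h import *
rep('a4')"
```

```text
clock: 4.28
tcp_pos: [0.5457, 0.2202, 0.1209]
orientation: [-3.078, -0.63, -0.001]
contact_force: [-0.6, 0.7, -0.4]
grip_width: 0.014
clock: 4.37
tcp_pos: [0.5457, 0.2202, 0.1208]
orientation: [-3.078, -0.63, -0.001]
contact_force: [-1.1, -0.2, -0.9]
grip_width: 0.0141
clock: 4.7
tcp_pos: [0.5533, 0.2234, 0.1206]
orientation: [-3.078, -0.63, -0.0]
contact_force: [-0.4, -0.3, -1.0]
grip_width: 0.014
clock: 4.78
tcp_pos: [0.553, 0.2232, 0.1205]
orientation: [-3.078, -0.63, 0.0]
contact_force: [-0.7, -0.0, -0.8]
grip_width: 0.0138
head [0.579  0.235  0.0801] ring [0.5974 0.2428] 4016 ring-head [0.0184 0.0078] dist 0.02
foot in tool [ 0.0285 -0.0006  0.0755] ring in tool [ 0.0486 -0.0006  0.0755] tcp [0.553  0.2232 0.1205] F [-0.7 -0.  -0.8] 4.7833
```

```bash
python3 -m handwheel '[[[0.0018,0.0008,0,0,0,0,0.014],[0.0018,0.0008,0,0,0,0,0.014],[0.0014,0.0006,0,0,0,0,0.014],[0.0014,0.0006,0,0,0,0,0.014],[0.0014,0.0006,0,0,0,0,0.014],[0.0014,0.0006,0,0,0,0,0.014],[0,0,0,0,0,0,0.014],[0,0,0,0,0,0,0.014]]]'
python3 -c "
from h import *
rep('a5')"
```

```text
clock: 5.5
tcp_pos: [0.5622, 0.2272, 0.1206]
orientation: [-3.078, -0.63, -0.0]
contact_force: [-0.0, 0.0, 0.3]
grip_width: 0.0138
head [0.5809 0.2358 0.0802] ring [0.5978 0.243 ] 3916 ring-head [0.0169 0.0072] dist 0.0184
foot in tool [ 0.0205 -0.0005  0.0756] ring in tool [ 0.0389 -0.0005  0.0756] tcp [0.5622 0.2272 0.1206] F [-0.   0.   0.3] 5.5
```

View pics/a5.png

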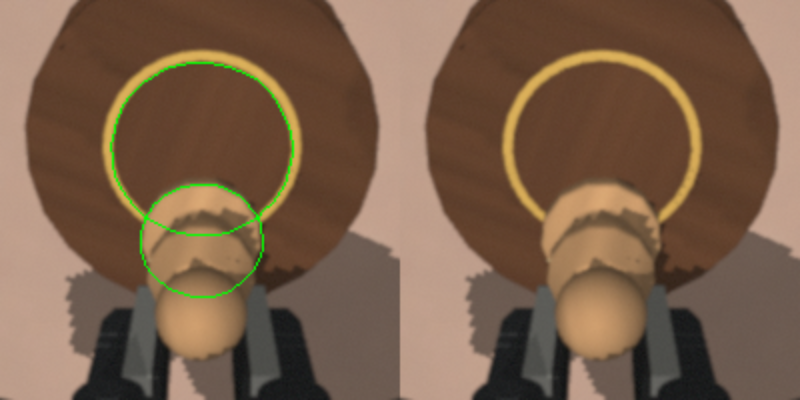

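It is sliding upright, with the fingertips on the foot either side. I'll push another ~14 mm in small steps.

```bash
python3 -m handwheel '[[[0.0014,0.0006,0,0,0,0,0.014],[0.0014,0.0006,0,0,0,0,0.014],[0.0014,0.0006,0,0,0,0,0.014],[0.0014,0.0006,0,0,0,0,0.014],[0.0014,0.0006,0,0,0,0,0.014],[0,0,0,0,0,0,0.014],[0,0,0,0,0,0,0.014]]]'
python3 -c "
from h import *
rep('a6')"
python3 -m handwheel '[[[0.0014,0.0006,0,0,0,0,0.014],[0.0014,0.0006,0,0,0,0,0.014],[0.0014,0.0006,0,0,0,0,0.014],[0.0014,0.0006,0,0,0,0,0.014],[0,0,0,0,0,0,0.014],[0,0,0,0,0,0,0.014]]]'
python3 -c "
from h import *
rep('a7')"
```

```text
clock: 6.13
tcp_pos: [0.5693, 0.2303, 0.1206]
orientation: [-3.078, -0.63, -0.0]
contact_force: [-0.3, -0.2, -0.6]
grip_width: 0.014
head [0.588  0.2388 0.0801] ring [0.5991 0.2435] 4370 ring-head [0.0111 0.0046] dist 0.012
foot in tool [ 0.0205 -0.0005  0.0756] ring in tool [ 0.0326 -0.0004  0.0756] tcp [0.5693 0.2303 0.1206] F [-0.3 -0.2 -0.6] 6.1333
clock: 6.68
tcp_pos: [0.5749, 0.2327, 0.1206]
orientation: [-3.078, -0.63, -0.0]
contact_force: [-0.3, 0.1, 0.9]
grip_width: 0.0137
head [0.5936 0.2412 0.0801] ring [0.5984 0.2428] 4749 ring-head [0.0048 0.0016] dist 0.005
foot in tool [ 0.0205 -0.0005  0.0756] ring in tool [ 0.0255 -0.0001  0.0756] tcp [0.5749 0.2327 0.1206] F [-0.3  0.1  0.9] 6.6833
```

View pics/a7.png

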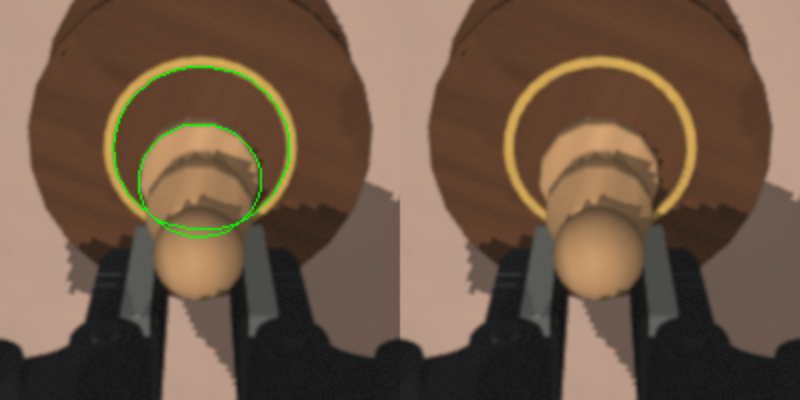

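```bash
python3 -m handwheel '[[[0.0014,0.0006,0,0,0,0,0.014],[0.0014,0.0006,0,0,0,0,0.014],[0.0013,0.0005,0,0,0,0,0.014],[0,0,0,0,0,0,0.014],[0,0,0,0,0,0,0.014],[-0.004,-0.0017,0,0,0,0,0.014],[-0.008,-0.0034,0,0,0,0,0.014],[-0.012,-0.005,0,0,0,0,0.014],[-0.02,-0.0085,0,0,0,0,0.014]]]'
python3 -m handwheel '[[[-0.01,-0.004,0.02,0,0,0,0.014],[0,0,0.03,0,0,0,0.014],[0,0,0.03,0,0,0,0.014],[0,0,0,0,0,0,0.014],[0,0,0,0,0,0,0.014],[0,0,0,0,0,0,0.014]]]'
python3 -c "
from h import *
rep('a8')"
```

```text
clock: 7.48
tcp_pos: [0.535, 0.2159, 0.1207]
orientation: [-3.077, -0.629, -0.002]
contact_force: [-0.0, -0.1, 0.3]
grip_width: 0.0141
clock: 7.98
tcp_pos: [0.5241, 0.2112, 0.2002]
orientation: [3.077, 0.63, -0.001]
contact_force: [-0.3, -0.9, -0.3]
grip_width: 0.0142h.py:43: RuntimeWarning: Mean of empty slice.
  q=P[m];s=least_squares(lambda c:np.linalg.norm(q-c,axis=1)-.008,np.r_[q[:,:2].mean(0),.08],loss="soft_l1",f_scale=.001)
  ret = um.true_divide(
Traceback (most recent call last):
  File "h.py", line 50, in rep
    h,(c,n,e)=fig(C,p,d,o);R=Ro.from_rotvec(o["orientation"]).as_matrix()
              ~~~^^^^^^^^^
  File "h.py", line 43, in fig
    q=P[m];s=least_squares(lambda c:np.linalg.norm(q-c,axis=1)-.008,np.r_[q[:,:2].mean(0),.08],loss="soft_l1",f_scale=.001)
             ~~~~~~~~~~~~~^^^^^^^^^^^^^^^^^^^^^^^^^^^^^^^^^^^^^^^^^^^^^^^^^^^^^^^^^^^^^^^^^^^^^^^^^^^^^^^^^^^^^^^^^^^^^^^^^
ValueError: Initial guess is outside of provided bounds
```

```bash
sed -i 's/np.hypot(T\[...,0\]-.04,T\[...,1\])<.028/T[...,0]>.025/' h.py
python3 -c "
from h import *
rep('a8')"
```

```text
head [0.5975 0.2428 0.0801] ring [0.5975 0.242 ] 2364 ring-head [-0.     -0.0008] dist 0.0008
foot in tool [ 0.0805 -0.0004  0.1544] ring in tool [0.0801 0.0004 0.1544] tcp [0.5239 0.2111 0.1996] F [ 0.5 -0.8 -0.8] 8.0333
```

View pics/a8.png

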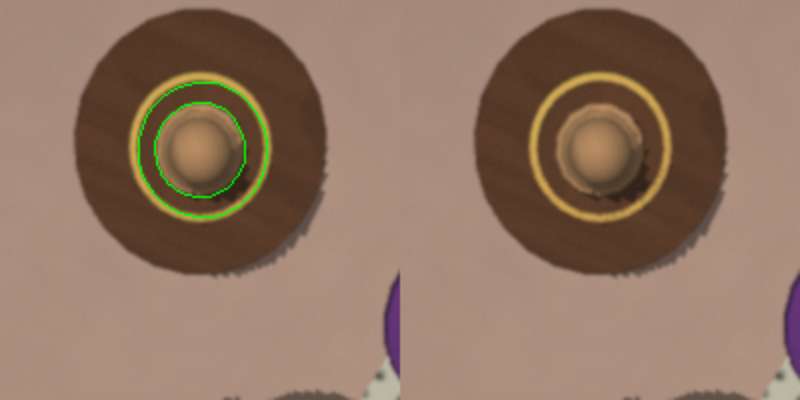

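Run:
```python
from h import *
p,d=r.grab_frame("top");P=points(cam("top"),d)
for l in ("ribbon_spool","balm_tin","soap"):
    for m in r.masks_of(l,"top")[:1]: print(l,m["p"],m["at"],np.median(P[m["pixels"]],0).round(3))
r.hand_in()
```

```text
ribbon_spool 0.7 [254.5, 122.7] [0.703 0.293 0.024]
balm_tin 0.81 [272.8, 286.1] [0.378 0.255 0.02 ]
soap 0.78 [299.5, 118.8] [0.719 0.196 0.027]
the job is handed in; nothing more can be done
```

The wooden figurine now stands upright in the middle of the brown plinth, with its foot inside the brass ring. I handed the job in after about 8 s of robot time.

- **How:** I slid it about 19 mm across the plinth with the nearly shut fingertips against its foot, in three short pushes. I never gripped or lifted it, and then drew the arm back and up, clear of it.
- **Last wrist-camera check:** The foot sat about 0.8 mm from the ring's centre; up to 6 mm still keeps it inside. The head's height was the same as at the start, 80.1 mm at the centre of the ball, so it had not tipped.
- **Force:** In every reading I took the tool force stayed at about 1 N or less.
- **Neighbours:** In the last top view the tin and spool read within about 2 mm of where they were. The soap read about 11 mm off. I put this down to the arm partly hiding it from that camera, but did not check further. The tool stayed well above it and did not come within about 80 mm of it.
- **A failed check:** My first final-check script crashed because its filter was too narrow. I widened it and ran it again.

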